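Set the chip guard in front of the vice

ROBOT

A 7-joint arm with a two-finger parallel gripper is mounted at the origin on the work surface; the furniture and walls round the work are solid. World frame = base frame: x ahead of the robot, y to its left, z up, the work surface at z = 0. Lengths are in mm, angles in rad, forces in N, time in s.
With the tool pointing down it reaches from about 425 to 875 mm from the base axis. Payload 9.9 kg.
Tool frame: the origin (TCP) lies at the very end of the fingers, on their centre line; the grasp point (between the pads) lies 19 mm behind it (manip.grip_depth is the distance from the TCP to the grasp point, in mm); z points along the fingers, y is the line along which they close (so a half turn about z gives the same grasp; the last joint's range is limited). The gripper opens to 85 mm and grips with 20 to 120 N. Pads are 22 mm wide; open, the fingers measure 114 mm over their backs; the gripper's body (76 mm by 85 mm) begins 54 mm behind the grasp point. The pads swing forward as they close: fully open they stand 13 mm farther back than shut.
Start: joints at [-1.272, 0.576, 0.025, 1.437, -0.015, 1.129, -0.057], TCP at [252.119, 626.151, 231.289] pointing down, gripper open.
Joint ranges: [-2.76, 2.76], [-0.34, 2.15], [-1.52, 1.57], [0.19, 2.46], [-1.09, 4.23], [0.17, 1.99], [-2.82, 2.82]. Speed limits (rad/s): [2.22, 2.22, 3.01, 3.01, 3.14, 3.14, 3.14].

INTERFACE

Orientations are given as a unit quaternion [w, x, y, z].
In Python, from bench import manip, eyes, finder gives the robot as it stands.
- The arm moves only by the shell command python3 -m inch 'ROWS'. ROWS is JSON, a list of rows, each a list of 7 numbers: the shift along the world's x, y, z as a fraction of full scale, then the turn, a rotation vector about the world's x, y, z as a fraction of full scale, then the gripper command: -1 is shut, 1 is fully open, values between are in proportion. In form: [[dx, dy, dz, wx, wy, wz, claw], ...]. A call has 1 to 8 rows; each row shifts and turns the commanded pose from where the row before left it; what a row does not reach is not made up. Full scale, the value 1, is 0.2 m for a shift and 0.15 rad for a turn. A row lasts 1/10 s, in which the tool goes at most 50 mm and 8.59 degrees, less where a joint would pass 70% of its speed; a pose out of reach is approached as far as the arm can. A call with a number of a shift or a turn outside -1 to 1 is refused whole. A call with a gripper value outside its range is refused whole. The fingers move at their own pace and stop on an object; the grip force is fixed at half the most. Time passes only in rows, so rows that do not move let the fingers close. It gives the time, the measured TCP pose, the force, the opening and the grip force at its end, in the units of the state.
- manip.observe(): the state, without advancing time (a new reading comes with each control period).
- eyes.camera(name): name is "scene" or "top"; returns (picture, depth): 480x640x3 uint8, red, green, blue; 480x640 float32, mm along the optical axis (not along the pixel's ray), 0 where there is no reading.
- eyes.get_calibration(name): a dict with "mtx" (3x3 intrinsics, pixels), "R" (3x3) and "t" (3): a world point X has camera coordinates R X + t. Camera axes: x right, y down, z forward; pixel columns grow to the right and rows downward; lengths in mm; the calibration is good to about 2 mm. A picture is of the moment at which its call begins. get_calibration takes no time and is no camera call.
- manip.finish_job(): hands the job in; it is judged then, once.
Trained networks look in the newest picture that a camera, given by its name, has taken for a name from the list of things; names that differ only in an ending like _2 or _b are one class to them, and where a whole thing is asked for, a point or a joint stands for the part that bears it (a point fixed in the world has none). Each returns a list of dicts, best first, with "confidence" (0 to 1); they miss things now and then, are a little off and sometimes report something else, mostly with a low value. They report only what shows in the picture. A call takes as long as a camera call.
- finder.regions_of(camera, name): "mask" (480x640 bool, what is visible of it) and "centre" ([column, row] in pixels, amid what is visible of it).
- finder.spot_point(camera, name): "centre" ([column, row] in pixels: a listed point, or the origin of a listed thing).
The state is a dict: "time_s": time; "q": joint angles; "joint_vel": joint speeds; "joint_efforts": joint torques, N m; "tcp_pos": TCP position; "ee_rot": TCP orientation; "force": force on the tool from outside, world axes, zero at the start; "torque": the same for the moment, N m; "opening": finger opening in mm; "grasp_force": force on a finger pad.
Only numpy, scipy, OpenCV 4.12 (cv2) and the standard library are available. Lean on these libraries where they do the work, as an engineer would, in place of code of your own. Each camera call takes 0.05 s, during which the arm holds its last target. There are 200 camera calls.

TASK

Before the next job is drilled, the chip guard has to be brought out clear in front of the drill vice. Its arm is a telescoping tube held by a sprung snap button: press the button in and draw the yellow tube out, away from its column, by two holes, so that the button has popped up again in the second hole along from where it is now. Then click the shield down by its red thumb lever until the lever rests in the notch with the red dot; leave the other things on the bench where they are.

Things in the scene. Friction and masses are not known exactly. Their poses are not given: they have to be found in the camera images.
- guard: green stand of the chip guard, bolted down: foot 112x90x16 mm, column, clamp head 40x46x52 mm. Origin on the bench under the column; its -x runs along the arm towards the shield, +y to the side of button and vice, z up. Arm: level tube, axis 150 mm up on y = 0: fixed inner tube, and over it a yellow tube 32 mm thick, 110 mm long, 4 holes 24 mm apart (3 between the button and the column)
- button_tip (a point): tip of the bright steel snap button, 12 mm thick, domed; it sits in the fixed inner tube 108 mm from the column and comes out square to the tube axis, on the +y side, 35 degrees above level. The tip stands 20 mm from the axis, 4 mm proud of the yellow tube. From it to the green end block of the tube 21 mm clear. Site axes are the stand's; moves in with the button
- guard_button (a joint): snap button, m: 0 popped up; 0.004 pressed flush (spring 3.6 N + 0.6 N/mm); 0.007 when the inside of the yellow tube covers it. Pressed flush all over it no longer locks: its dome rides in under the tube wall as the tube is drawn (12 to 20 N), stays in until the next hole comes, then pops up and stops the tube dead
- guard_arm (a joint): slide of the yellow tube with shield along the stand's -x, m: 0 at the start, holes at 0.024, 0.048 (wanted), 0.072; about 1 mm of play in a hole; between holes about 3 N of friction plus the button's
- guard_shield (a joint): turn of shield and lever about a level axis across the end of the arm, rad; grows as the shield goes down and the lever goes forward (stand's -x). Five notches at about 0, 0.314, 0.628, 0.942 (red dot; wanted), 1.257; starts in the first or second. A sprung ball holds it: about 3 to 4 N at the lever's end to get over to the next notch, the lever then jumps in
- lever_tip (a point): middle of the free end of the red thumb lever, 64 mm from the hinge axis, 16.5 mm to the stand's +y side of the arm's axis; lever 14 mm wide, 10 mm thick, red for its last 22 mm. The hinge axis is 150 mm up, 58 mm past the button as it starts (166 mm from the column), and moves with the tube. Upright at joint value 0.28. An index plate with dots, 44 mm radius, stands 10 mm to the lever's +y side
- vice: small green and bright machine vice, 218x136x80 mm, bolted down beside the guard's arm; origin at the centre of its underside, +x towards the fixed jaw
- workpiece: dark steel block 18x85x18 mm held in the vice jaws; origin at the centre of its underside
- tee_bolt: loose T-slot bolt with nut, 36x157x30 mm, lying on the bench beside the guard; origin at its underside
- strap: loose slotted clamping strap 36x100x16 mm, lying beside the guard; origin at its underside
- nut: loose hexagon nut 30x34x24 mm beside the guard's foot; origin at its underside
- punch: loose centre punch 13x120x13 mm at the left of the bench; origin at its underside
- step_block: loose stepped packing block 30x67x55 mm at the left of the bench; origin at its underside

How it is judged (in metres and radians):
On the way, in this order (a step that is already met when the one before it is completed fails the run):
1. the arm is out by two holes and the button has popped up in the hole (value of joint guard_arm between 0.045 and 0.051 m and value of joint guard_button below 0.0015 m), for 0.2 s.
2. the shield is clicked down to the notch with the red dot (value of joint guard_shield between 0.84 and 1.04 rad), for 0.2 s.
At the end, for the whole second after the job is handed in: The yellow tube stands in the second hole along from where it began (0.048 m within 3 mm) with the button popped up (within 1.5 mm of fully out), and the shield's lever rests in the red-dot notch (0.942 rad within 0.1) (all of step 1 and all of step 2); the robot touches nothing.
It fails at once if one of the loose things on the bench (T-bolt, strap, nut, stepped block, punch) is moved by more than 20 mm (distance of any of tee_bolt, strap, nut, step_block, punch from where it was at the start of the episode above 0.02 m).
It also fails if it takes over 64 s, if anything falls off the work surface, if the arm or the gripper's body presses on something with over 40 N, if the wrist force passes 120 N, or if a joint passes its speed limit or range.

## Working session

There is one attempt and no reset: what is moved stays moved. The work goes in short steps, Python scripts to look and compute and a shell command to move; the robot and the scene stay as the last step left them, time stands still between calls to the robot, and variables do not carry over. Pictures are saved under pics/ and viewed, at most 10 in all, crops included, and the job is handed in when it is done.

```bash
ls; mkdir -p pics; cat > h.py <<'E'
import numpy as np, cv2
from bench import manip, eyes, finder
def snap(c,fn=None):
    p,d=eyes.camera(c)
    if fn: cv2.imwrite('pics/'+fn,p[:,:,::-1])
    return p,d
def ray(c,uv):
    k=eyes.get_calibration(c);R=np.array(k['R']);t=np.array(k['t'])
    v=np.linalg.solve(np.array(k['mtx']),[uv[0],uv[1],1.])
    return -R.T@t, R.T@v   # point at depth z = o+z*v
def tri(a,b):
    (o1,d1),(o2,d2)=a,b
    s=np.linalg.lstsq(np.c_[d1,-d2],o2-o1,rcond=None)[0]
    p,q=o1+s[0]*d1,o2+s[1]*d2
    return (p+q)/2,np.linalg.norm(p-q)
def atz(c,uv,z):
    o,d=ray(c,uv); return o+d*(z-o[2])/d[2]
def proj(c,X):
    k=eyes.get_calibration(c);x=np.array(k['mtx'])@(np.array(k['R'])@np.array(X,float)+np.array(k['t'])); return x[:2]/x[2]
E
python3 - <<'E'
from h import *
np.set_printoptions(precision=1,suppress=True)
S={}
for c in('scene','top'):
    p,d=snap(c,c+'1.png'); print(c,ray(c,(320,240)))
    for n in('guard','button_tip','lever_tip','vice','workpiece'):
        r=finder.spot_point(c,n)
        if r:
            S[c,n]=r[0]['centre']; u,v=map(int,r[0]['centre']); o,w=ray(c,(u,v))
            print(c,n,[(np.array(q['centre']),round(q['confidence'],2)) for q in r[:2]],o+w*d[v,u])
for n in('guard','button_tip','lever_tip','vice','workpiece'):
    if('scene',n) in S and('top',n) in S: print(n,tri(ray('scene',S['scene',n]),ray('top',S['top',n])))
print(manip.observe())
E
```

```text
pics
scene (array([ -47.5, -612.7,  764.4]), array([ 0.6,  0.6, -0.6]))
scene guard [(array([402. , 294.1]), 0.7)] [ 653.5 -162.    23.7]
scene lever_tip [(array([340.6, 235.9]), 0.72)] [665.4  27.9  83. ]
scene vice [(array([323.1, 276.8]), 0.57)] [477.7 -97.8 147.3]
scene workpiece [(array([342.5, 249.3]), 0.73)] [ 522.2 -105.8  190.1]
top (array([ 236.2,   -8.3, 1557. ]), array([ 0.2,  0. , -1. ]))
top guard [(array([382.7, 194.3]), 0.7)] [ 633.7 -144.4  165. ]
top button_tip [(array([419.9, 234.6]), 0.2)] [ 558.4 -254.1   24.7]
top lever_tip [(array([364. , 234.6]), 0.8)] [524.5 -93.4 201.1]
top vice [(array([320.6, 219.9]), 0.76)] [603.   14.3  40.6]
top workpiece [(array([323.9, 203.1]), 0.53)] [638.7   4.9  73.6]
guard (array([ 672.1, -157.2,   10.2]), np.float64(12.670092523700756))
lever_tip (array([523.8, -95.3, 213.1]), np.float64(8.485762592458093))
vice (array([603.9,  16.9,   3.9]), np.float64(12.813465035958016))
workpiece (array([641.5,   1.3,  67.9]), np.float64(3.937266608288908))
{'time_s': 0.6, 'q': array([-1.3,  0.6,  0. ,  1.4, -0. ,  1.1, -0.1]), 'joint_vel': array([-0.,  0., -0.,  0., -0., -0., -0.]), 'joint_efforts': array([ -0. , -76.5,   2.2, -28.6,   0. ,   0. ,   0. ]), 'tcp_pos': array([252.1, 626.1, 231.3]), 'ee_rot': array([0. , 0.2, 1. , 0. ]), 'force': array([ 0.5,  0.1, -0.3]), 'torque': array([-0., -0.,  0.]), 'grasp_force': 0.0, 'opening': 85.3976562569326}
```

View pics/scene1.png

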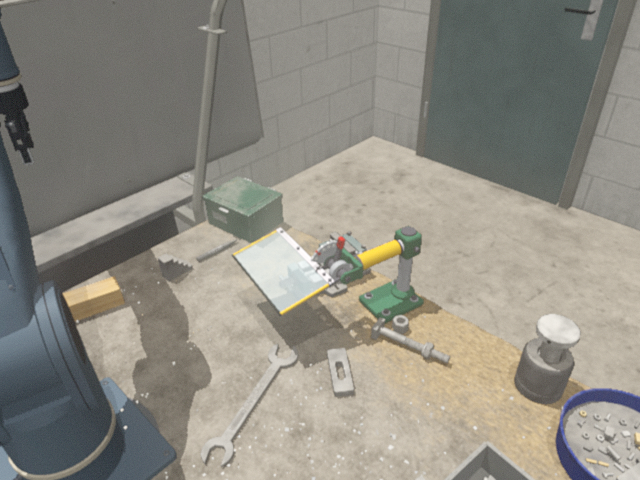

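View pics/top1.png

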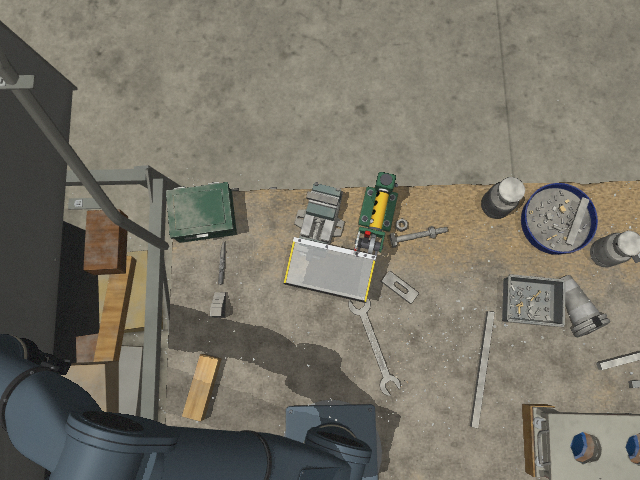

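The scene view shows the yellow tube at about (380,255), the red lever at (340,240) and the column at (405,270). In the top view the tube runs from (384,190) to (377,228), the lever is at (367,234) and the vice is to the left at (320,215). Next I'll fit the tube and stand pose.

```bash
python3 - <<'E'
from h import *
np.set_printoptions(precision=1,suppress=True)
for c,box in(('top',(170,260,340,420)),('scene',(210,330,310,440))):
    p,d=snap(c)
    a,b,l,r=box
    crop=p[a:b,l:r]; cv2.imwrite(f'pics/{c}_crop.png',cv2.resize(crop,None,fx=6 if c=='top' else 5,fy=6 if c=='top' else 5,interpolation=cv2.INTER_CUBIC)[:,:,::-1])
    h=cv2.cvtColor(p,cv2.COLOR_RGB2HSV)
    for nm,lo,hi in(('yellow',(20,150,90),(32,255,255)),('red',(0,170,90),(6,255,255))):
        m=cv2.inRange(h,lo,hi)>0; q=np.zeros_like(m); q[a:b,l:r]=m[a:b,l:r]
        n,L,st,ce=cv2.connectedComponentsWithStats(q.astype(np.uint8))
        i=1+np.argmax(st[1:,4]); v,u=np.where(L==i)
        P=np.array([ (lambda o,w:o+w*d[y,x])(*ray(c,(x,y))) for x,y in zip(u,v) if d[y,x]>0])
        print(c,nm,st[i],ce[i],'mean',P.mean(0),'min',P.min(0),'max',P.max(0))
        if nm=='yellow':
            w=np.linalg.svd(P-P.mean(0))[2][0]; print('dir',w, np.ptp((P-P.mean(0))@w), 'top z pct',np.percentile(P[:,2],[50,90,97]))
E
```

```text
top yellow [369 192  20  37 399] [379.3 209.9] mean [ 593.2 -136.1  163.9] min [ 547.6 -160.6  151.5] max [ 639.4 -109.7  175.8]
dir [-1.   0.3 -0. ] 92.54476921186735 top z pct [164.1 169.3 171.1]
top red [365 231   6   4  21] [367.4 232.4] mean [ 526.1 -101.   210.6] min [ 522.1 -107.4  204.4] max [530.3 -95.  216.5]
scene yellow [358 240  43  29 577] [380.1 253.2] mean [ 591.9 -143.3  159.8] min [ 547.6 -161.4  143.9] max [ 639.4 -120.7  169.2]
dir [-1.   0.2  0. ] 92.72372403303498 top z pct [161.2 166.1 167.3]
scene red [339 238   4   2   6] [340.8 238.5] mean [ 523.4 -101.8  211.7] min [ 521.2 -103.9  210.5] max [525.  -99.2 212.8]
```

View pics/top_crop.png

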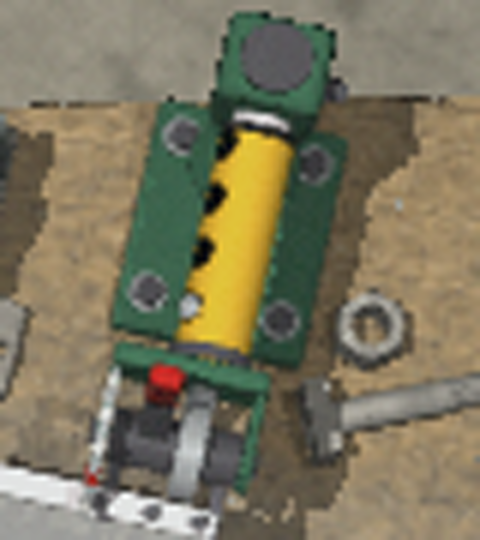

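View pics/scene_crop.png

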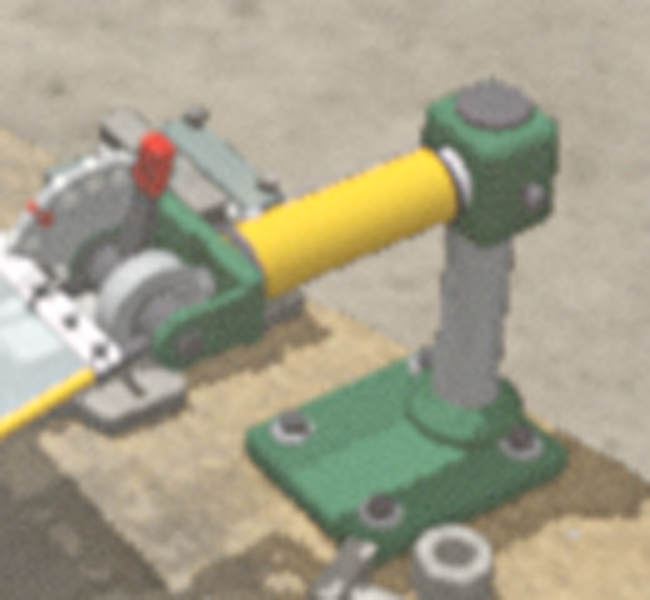

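The top crop shows the button at full-frame pixel (371.7,220.8), with three empty holes toward the column and the lever at (367.5,233.5). The scene crop shows the lever about upright, with the red dot on the plate further forward. Now I'll fit a cylinder to the tube.

```bash
cat > fit.py <<'E'
from h import *
from scipy.optimize import least_squares
np.set_printoptions(precision=2,suppress=True)
def cloud(c,box,lo,hi):
    p,d=snap(c); a,b,l,r=box
    m=np.zeros((480,640),np.uint8); m[a:b,l:r]=cv2.inRange(cv2.cvtColor(p,cv2.COLOR_RGB2HSV),lo,hi)[a:b,l:r]
    n,L,st,ce=cv2.connectedComponentsWithStats(m); i=1+np.argmax(st[1:,4]); v,u=np.where((L==i)&(d>0))
    return np.array([(lambda o,w:o+w*d[y,x])(*ray(c,(x,y))) for x,y in zip(u,v)])
Y=[cloud('top',(185,240,360,395),(20,150,90),(32,255,255)),cloud('scene',(235,290,350,410),(20,150,90),(32,255,255))]
def res(q,P):
    w=np.array([-np.cos(q[1]),np.sin(q[1]),0]); D=P-[590,q[0],q[2]]
    return np.linalg.norm(D-np.outer(D@w,w),axis=1)-16
for nm,P in(('top',Y[0]),('scene',Y[1]),('both',np.vstack(Y))):
    f=least_squares(res,[-140,.25,150],args=(P,),loss='soft_l1'); print(nm,f.x,np.abs(f.fun).mean())
w=np.array([-np.cos(f.x[1]),np.sin(f.x[1]),0]); n=np.array([-w[1],w[0],0])*-1
n=np.array([np.sin(f.x[1]),np.cos(f.x[1]),0])
if __name__=='__main__':
    ax=np.array([590,f.x[0],150])
    def loc(X): D=np.array(X)-ax; return np.array([D@w,D@n,X[2]])
    B=atz('top',(371.7,220.8),161.5); print('w',w,'n',n,'button',B,loc(B))
    for k in((373.7,211.7),(375.3,202.5),(378,193.8)): print('hole',loc(atz('top',k,159)))
    print('cap',loc(atz('top',(386.7,179.5),180)))
    L=atz('top',(367.4,232.9),212);print('lever',L,loc(L)-loc(B))
    print('lever tri',loc(tri(ray('top',(367.4,232.9)),ray('scene',(341,237.5)))[0])-loc(B),tri(ray('top',(367.4,232.9)),ray('scene',(341,237.5))))
    for c in('top','scene'):
        for nme in ('button_tip','lever_tip','guard_arm'):
            print(c,nme,[(np.array(q['centre']),round(q['confidence'],2)) for q in finder.spot_point(c,nme)[:2]] if 'arm' not in nme else '')
E
python3 fit.py
```

```text
top [-134.35    0.25  150.44] 1.9925939244918347
scene [-133.05    0.25  150.  ] 1.0456214356242544
both [-133.34    0.25  150.08] 1.480251735128011
w [-0.97  0.25  0.  ] n [0.25 0.97 0.  ] button [ 566.06 -116.24  161.5 ] [ 27.44  10.61 161.5 ]
hole [  2.8   10.65 159.  ]
hole [-21.42  11.76 159.  ]
hole [-45.15   9.91 159.  ]
cap [-80.    -3.14 180.  ]
lever [ 524.65 -100.92  212.  ] [43.92  4.53 50.5 ]
lever tri [43.99  4.48 51.48] (array([ 524.57, -100.96,  212.98]), np.float64(0.3152609676045972))
top button_tip [(array([219.9, 257.6]), 0.33)]
top lever_tip [(array([365.8, 233.8]), 0.74)]
top guard_arm 
scene button_tip []
scene lever_tip [(array([342. , 237.9]), 0.56)]
scene guard_arm
```

```bash
cat >> h.py <<'E'
from scipy.spatial.transform import Rotation as Ro
yaw=.25; w=np.array([-np.cos(yaw),np.sin(yaw),0]); n=np.array([np.sin(yaw),np.cos(yaw),0]); z=np.array([0,0,1.])
A0=np.array([590,-133.3,150])+27.4*w   # axis point at button
c35,s35=np.cos(np.radians(35)),np.sin(np.radians(35))
b=c35*n+s35*z; a0=s35*n-c35*z
def grip(t=12): 
    t=np.radians(t); a=np.cos(t)*a0+np.sin(t)*w; return np.c_[np.cross(b,a),b,a]
def S(A,s,y,zz): return A+s*w+y*n+(zz-150)*z
def delta(pos,R=None,o=None):
    o=o or manip.observe(); q=o['ee_rot']; C=Ro.from_quat([q[1],q[2],q[3],q[0]])
    d=np.array(pos)-o['tcp_pos']; rv=(Ro.from_matrix(R)*C.inv()).as_rotvec() if R is not None else np.zeros(3)
    print('pos',np.round(pos,1),'d mm',np.round(d,1),'frac',np.round(d/200,3),'rot frac',np.round(rv/.15,3))
def st():
    o=manip.observe(); print('t',o['time_s'],'tcp',np.round(o['tcp_pos'],1),'F',np.round(o['force'],1),'open',round(o['opening'],1),'grasp',round(o['grasp_force'],1),'q',np.round(o['q'],2))
E
python3 - <<'E'
from h import *
st(); R=grip(); a=R[:,2]; print('a',a,'b',b,'w',w,'n',n)
F=A0-3*w+a*24
print('final'); delta(F,R); print('pre'); delta(F-a*130,R)
E
```

```text
t 1.0 tcp [252.1 626.1 231.3] F [-0.6  0.1  0.4] open 85.1 grasp 0.0 q [-1.27  0.58  0.02  1.44 -0.02  1.13 -0.06]
a [-0.06264411  0.59503914 -0.80125161] b [0.20266146 0.79368659 0.57357644] w [-0.96891242  0.24740396  0.        ] n [0.24740396 0.96891242 0.        ]
final
pos [ 564.9 -113.   130.8] d mm [ 312.7 -739.1 -100.5] frac [ 1.564 -3.696 -0.503] rot frac [4.283 0.023 1.281]
pre
pos [ 573.  -190.3  234.9] d mm [ 320.9 -816.5    3.6] frac [ 1.604 -4.082  0.018] rot frac [4.283 0.023 1.281]
```

```bash
python3 -m inch '[[0,0,0.17,0,0,0,1],[0,0,0.17,0,0,0,1],[0,0,0.16,0,0,0,1],[0.067,-0.17,0,0,0,0,1],[0.067,-0.17,0,0,0,0,1],[0.067,-0.17,0,0,0,0,1],[0.067,-0.17,0,0,0,0,1],[0.067,-0.17,0,0,0,0,1]]' >/dev/null
python3 -m inch '[[0.067,-0.17,0,0,0,0,1],[0.067,-0.17,0,0,0,0,1],[0.067,-0.17,0,0,0,0,1],[0.067,-0.17,0,0,0,0,1],[0.067,-0.17,0,0,0,0,1],[0.067,-0.17,0,0,0,0,1],[0.067,-0.17,0,0,0,0,1],[0.067,-0.17,0,0,0,0,1]]' | tail -c 400
python3 -m inch '[[0.067,-0.17,0,0,0,0,1],[0.067,-0.17,0,0,0,0,1],[0.067,-0.17,0,0.71,0,0.21,1],[0.067,-0.17,0,0.71,0,0.21,1],[0.067,-0.17,0,0.71,0,0.21,1],[0.067,-0.17,0,0.71,0,0.21,1],[0.067,-0.17,0,0.71,0,0.21,1],[0.067,-0.17,0,0.71,0,0.21,1]]' | tail -c 400
python3 -c "
from h import *
st(); R=grip(); F=A0-3*w+R[:,2]*24; delta(F-R[:,2]*130,R)"
```

```text
time_s: 2.6
tcp_pos: [426.7, 182.7, 331.6]
ee_rot: [0.0, 0.19, 0.982, 0.0]
force: [-0.1, 0.3, 0.2]
opening: 85.5
grasp_force: 0.0
time_s: 3.4
tcp_pos: [530.5, -81.0, 331.8]
ee_rot: [-0.058, 0.091, 0.949, 0.297]
force: [1.9, 1.7, 0.2]
opening: 85.3
grasp_force: 0.0
t 3.4 tcp [530.5 -81.  331.8] F [1.9 1.7 0.2] open 85.3 grasp 0.0 q [ 0.22  0.48  0.3   1.54 -0.63  1.54  2.04]
pos [ 573.  -190.3  234.9] d mm [  42.5 -109.3  -96.8] frac [ 0.213 -0.547 -0.484] rot frac [0.171 0.014 0.055]
```

```bash
python3 -m inch '[[0.053,-0.137,0,0.17,0.01,0.05,0.4],[0.053,-0.137,0,0,0,0,0.4],[0.053,-0.137,-0.121,0,0,0,0.4],[0.053,-0.137,-0.121,0,0,0,0.4],[0,0,-0.121,0,0,0,0.4],[0,0,-0.121,0,0,0,0.4],[0,0,0,0,0,0,0.4]]' 
python3 -c "
from h import *
snap('top','pre.png');snap('scene'); p,d=snap('scene');cv2.imwrite('pics/pre_s.png',cv2.resize(p[180:330,270:450],None,fx=4,fy=4)[:,:,::-1])
st(); R=grip(); F=A0-3*w+R[:,2]*24; delta(F-R[:,2]*130,R);delta(F)"
```

```text
time_s: 4.1
tcp_pos: [571.3, -188.3, 231.0]
ee_rot: [-0.065, 0.089, 0.945, 0.308]
force: [-1.0, 0.7, -0.1]
opening: 59.7
grasp_force: 0.0
t 4.25 tcp [ 572.7 -189.   235.3] F [0.3 0.4 0.8] open 59.4 grasp 0.0 q [ 0.38  0.72  0.29  1.39 -0.64  1.56  2.2 ]
pos [ 573.  -190.3  234.9] d mm [ 0.3 -1.4 -0.3] frac [ 0.002 -0.007 -0.002] rot frac [ 0.034 -0.012  0.01 ]
pos [ 564.9 -113.   130.8] d mm [  -7.8   76.  -104.5] frac [-0.039  0.38  -0.522] rot frac [0. 0. 0.]
```

View pics/pre_s.png

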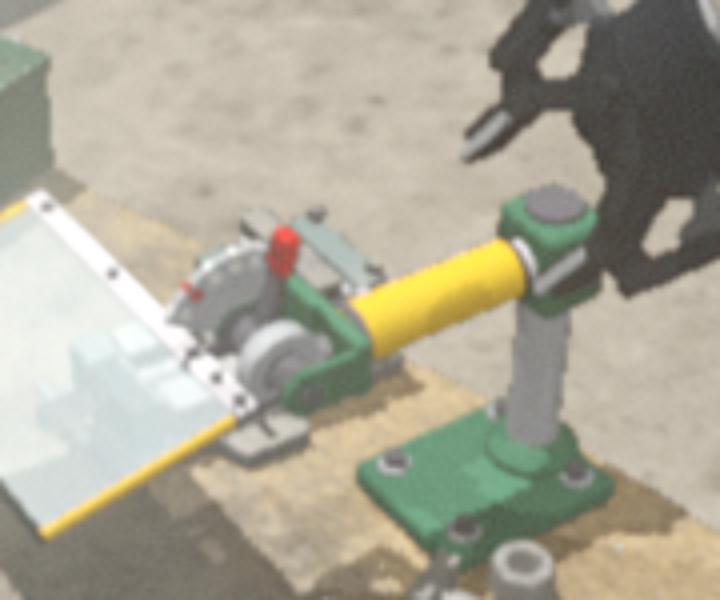

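The gripper is poised with its upper finger at about (490,130) and the lower at (650,270), tilted across the tube as planned and clear of the lever at (285,250).

```bash
python3 -m inch '[[-0.0065,0.063,-0.087,0,0,0,0.4],[-0.0065,0.063,-0.087,0,0,0,0.4],[-0.0065,0.063,-0.087,0,0,0,0.4],[-0.0065,0.063,-0.087,0,0,0,0.4],[0,0,0,0,0,0,0.4]]' | grep force
python3 -m inch '[[-0.0065,0.063,-0.087,0,0,0,0.4],[-0.0065,0.063,-0.087,0,0,0,0.4],[0,0,0,0,0,0,0.4],[0,0,0,0,0,0,0.4]]' 
python3 -c "
from h import *
p,d=snap('scene');cv2.imwrite('pics/g1.png',cv2.resize(p[180:330,270:450],None,fx=4,fy=4)[:,:,::-1])
st(); R=grip(); F=A0-3*w+R[:,2]*24; delta(F,R)"
```

```text
force: [0.5, -0.2, 0.1]
grasp_force: 0.0
time_s: 5.15
tcp_pos: [565.2, -114.3, 131.2]
ee_rot: [-0.062, 0.088, 0.946, 0.306]
force: [0.7, -0.4, -0.3]
opening: 59.6
grasp_force: 0.0
t 5.2 tcp [ 565.3 -114.8  131.2] F [ 0.2  0.3 -0.4] open 60.2 grasp 0.0 q [ 0.3   0.76  0.25  1.63 -0.71  1.29  2.28]
pos [ 564.9 -113.   130.8] d mm [-0.4  1.8 -0.5] frac [-0.002  0.009 -0.002] rot frac [ 0.041 -0.007  0.016]
```

View pics/g1.png

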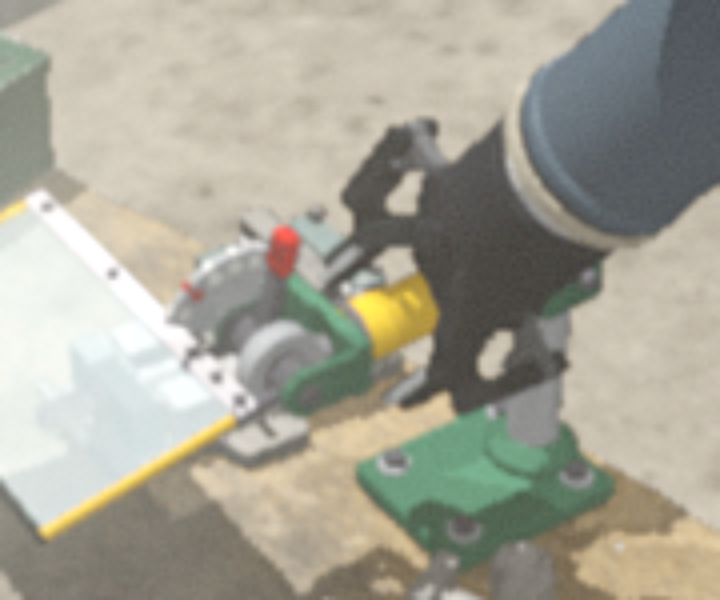

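The fingers straddle the tube, upper tip at about (330,280) and lower at (390,400), clear of the end block. Closing now.

```bash
python3 -m inch '[[0,0.005,0,0,0,0,-0.1],[0,0,0,0,0,0,-0.1],[0,0,0,0,0,0,-1],[0,0,0,0,0,0,-1],[0,0,0,0,0,0,-1],[0,0,0,0,0,0,-1],[0,0,0,0,0,0,-1]]' ; python3 -c "from h import *; st()"
```

```text
time_s: 5.9
tcp_pos: [565.2, -112.6, 130.9]
ee_rot: [-0.062, 0.088, 0.946, 0.307]
force: [0.6, -0.4, 7.4]
opening: 30.9
grasp_force: 58.8
t 5.9 tcp [ 565.2 -112.6  130.9] F [ 0.6 -0.4  7.4] open 30.9 grasp 58.8 q [ 0.29  0.76  0.25  1.63 -0.71  1.29  2.29]
```

The opening of about 31 mm means the button is pressed flush. Pulling toward the first hole.

```bash
for i in 1; do python3 -m inch '[[-0.0194,0.005,0,0,0,0,-1],[-0.0194,0.005,0,0,0,0,-1],[0,0,0,0,0,0,-1]]'; done; python3 -m inch '[[-0.0194,0.005,0,0,0,0,-1],[-0.0194,0.005,0,0,0,0,-1],[-0.0194,0.005,0,0,0,0,-1],[-0.0194,0.005,0,0,0,0,-1],[0,0,0,0,0,0,-1],[0,0,0,0,0,0,-1]]'
```

```text
time_s: 6.2
tcp_pos: [561.2, -111.7, 130.9]
ee_rot: [-0.058, 0.089, 0.946, 0.306]
force: [16.2, -1.9, 1.6]
opening: 30.6
grasp_force: 59.4
time_s: 6.8
tcp_pos: [541.6, -106.6, 130.9]
ee_rot: [-0.062, 0.088, 0.946, 0.307]
force: [-0.2, -1.4, 8.8]
opening: 30.7
grasp_force: 60.1
```

```bash
python3 -m inch '[[-0.0097,0.0025,0,0,0,0,-1],[-0.0048,0.0012,0,0,0,0,-1],[0,0,0,0,0,0,-1]]'; python3 -m inch '[[0.0097,-0.0025,0,0,0,0,-1],[0,0,0,0,0,0,-1]]'
```

```text
time_s: 7.1
tcp_pos: [540.6, -106.4, 130.8]
ee_rot: [-0.06, 0.088, 0.946, 0.306]
force: [6.5, -1.5, 5.4]
opening: 30.7
grasp_force: 59.8
time_s: 7.3
tcp_pos: [541.1, -106.5, 130.9]
ee_rot: [-0.062, 0.088, 0.946, 0.307]
force: [0.5, -0.8, 8.9]
opening: 31.1
grasp_force: 60.1
```

```bash
python3 -m inch '[[-0.0194,0.005,0,0,0,0,-1],[-0.0097,0.0025,0,0,0,0,-1],[0,0,0,0,0,0,-1],[0,0,0,0,0,0,-1]]'; python3 -m inch '[[0.0242,-0.0062,0,0,0,0,-1],[0,0,0,0,0,0,-1]]'
```

```text
time_s: 7.7
tcp_pos: [540.1, -106.3, 130.9]
ee_rot: [-0.057, 0.089, 0.946, 0.305]
force: [19.7, -2.7, 2.0]
opening: 30.9
grasp_force: 59.4
time_s: 7.9
tcp_pos: [540.9, -106.5, 130.9]
ee_rot: [-0.061, 0.088, 0.946, 0.307]
force: [3.3, -1.6, 8.6]
opening: 31.0
grasp_force: 60.5
```

Locked in hole one (20 N with no movement). Release, go back, and grip the button again.

```bash
python3 -m inch '[[0,0,0,0,0,0,0.4],[0,0,0,0,0,0,0.4],[0,0,0,0,0,0,0.4],[0,0,0,0,0,0,0.4],[0.063,-0.016,0,0,0,0,0.4],[0.063,-0.016,0,0,0,0,0.4],[0,0,0,0,0,0,0.4]]'; python3 -c "
from h import *
st()
from h import snap
p,d=snap('top');h=cv2.cvtColor(p,cv2.COLOR_RGB2HSV);v,u=np.where(cv2.inRange(h[222:260,350:380],(0,170,90),(6,255,255))>0);print('red',u.mean()+350,v.mean()+222,len(u),atz('top',(u.mean()+350,v.mean()+222),212))"
```

```text
time_s: 8.6
tcp_pos: [565.5, -112.2, 129.4]
ee_rot: [-0.062, 0.088, 0.946, 0.307]
force: [0.6, 0.0, 0.3]
opening: 59.6
grasp_force: 0.0
t 8.6 tcp [ 565.5 -112.2  129.4] F [0.6 0.  0.3] open 59.6 grasp 0.0 q [ 0.29  0.76  0.25  1.63 -0.71  1.28  2.28]
red 364.3809523809524 243.38095238095238 21 [499.29696467 -92.80217022 212.        ]
```

```bash
python3 -m inch '[[0,0,0.007,0,0,0,-0.1],[0,0,0,0,0,0,-0.1],[0,0,0,0,0,0,-1],[0,0,0,0,0,0,-1],[0,0,0,0,0,0,-1],[0,0,0,0,0,0,-1],[0,0,0,0,0,0,-1]]' ; python3 -m inch '[[-0.0194,0.005,0,0,0,0,-1],[-0.0194,0.005,0,0,0,0,-1],[-0.0194,0.005,0,0,0,0,-1],[-0.0194,0.005,0,0,0,0,-1],[-0.0194,0.005,0,0,0,0,-1],[-0.0194,0.005,0,0,0,0,-1],[0,0,0,0,0,0,-1],[0,0,0,0,0,0,-1]]'; python3 -m inch '[[-0.0194,0.005,0,0,0,0,-1],[-0.0097,0.0025,0,0,0,0,-1],[0,0,0,0,0,0,-1],[0,0,0,0,0,0,-1]]'
```

```text
time_s: 9.35
tcp_pos: [564.0, -112.5, 131.4]
ee_rot: [-0.063, 0.089, 0.946, 0.307]
force: [-3.7, -1.5, 5.0]
opening: 30.8
grasp_force: 59.6
time_s: 10.15
tcp_pos: [540.8, -106.7, 131.3]
ee_rot: [-0.063, 0.089, 0.946, 0.307]
force: [-1.6, -5.2, 6.7]
opening: 31.3
grasp_force: 60.2
time_s: 10.55
tcp_pos: [539.9, -106.5, 131.3]
ee_rot: [-0.058, 0.089, 0.946, 0.305]
force: [17.1, -6.5, 0.6]
opening: 30.5
grasp_force: 59.5
```

Locked again. Relax, release and back out.

```bash
python3 -m inch '[[0.024,-0.0062,0,0,0,0,-1],[0,0,0,0,0,0,-1],[0,0,0,0,0,0,0.4],[0,0,0,0,0,0,0.4],[0,0,0,0,0,0,0.4],[0,0,0,0,0,0,0.4]]'; python3 -m inch '[[0.0065,-0.063,0.087,0,0,0,0.4],[0.0065,-0.063,0.087,0,0,0,0.4],[0.013,-0.126,0.174,0,0,0,0.4],[0.013,-0.126,0.174,0,0,0,0.4],[0.013,-0.126,0.174,0,0,0,0.4],[0,0,0,0,0,0,-1]]'; python3 -c "
from h import *
p,d=snap('top');cv2.imwrite('pics/after1.png',cv2.resize(p[170:270,330:420],None,fx=6,fy=6,interpolation=cv2.INTER_CUBIC)[:,:,::-1])
h=cv2.cvtColor(p,cv2.COLOR_RGB2HSV);v,u=np.where(cv2.inRange(h[222:265,350:380],(0,170,90),(6,255,255))>0);print('red',u.mean()+350,v.mean()+222,len(u),atz('top',(u.mean()+350,v.mean()+222),212))
st()"
```

```text
time_s: 11.15
tcp_pos: [539.9, -105.5, 130.9]
ee_rot: [-0.063, 0.088, 0.945, 0.307]
force: [0.7, -1.0, 0.2]
opening: 59.7
grasp_force: 0.0
time_s: 11.75
tcp_pos: [551.1, -211.4, 274.0]
ee_rot: [-0.059, 0.09, 0.946, 0.305]
force: [-0.4, -0.9, -0.4]
opening: 46.5
grasp_force: 0.0
red 363.10526315789474 252.21052631578948 19 [478.01784635 -89.01659508 212.        ]
t 11.8 tcp [ 550.8 -209.1  271.9] F [ 0.5  1.9 -1.5] open 39.5 grasp 0.0 q [ 0.41  0.67  0.31  1.37 -0.62  1.62  2.21]
```

View pics/after1.png

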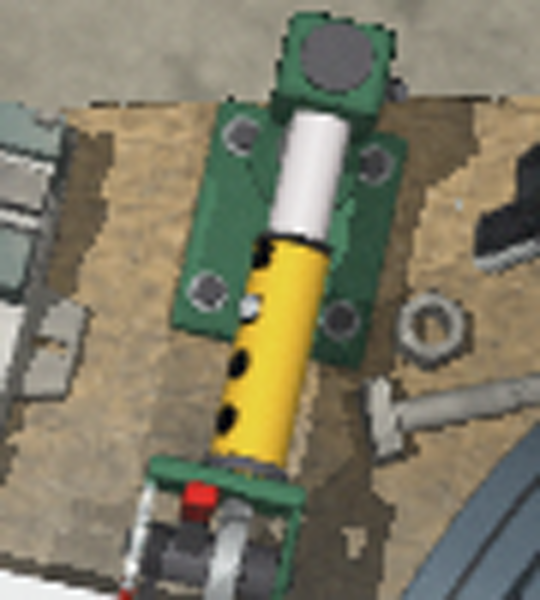

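The button now sits in the second hole: at crop (248,308), with two empty holes toward the shield and one behind. The lever is at (200,500). Now I'll turn the tool upright for the lever.

```bash
python3 -c "
from h import *
R=np.c_[np.cross(n,-z),n,-z]
st(); P=S(A0,58,8,260); print('above');delta(P,R); print('A0',A0)"
```

```text
t 11.8 tcp [ 550.8 -209.1  271.9] F [ 0.5  1.9 -1.5] open 39.5 grasp 0.0 q [ 0.41  0.67  0.31  1.37 -0.62  1.62  2.21]
above
pos [ 509.2 -104.4  260. ] d mm [-41.6 104.6 -11.9] frac [-0.208  0.523 -0.059] rot frac [-4.216 -0.3   -0.399]
A0 [ 563.45179965 -126.52113152  150.        ]
```

```bash
python3 -m inch '[[0,0,0.1,-0.7,-0.05,-0.067,-1],[-0.034,0.087,0.05,-0.7,-0.05,-0.067,-1],[-0.034,0.087,0,-0.7,-0.05,-0.067,-1],[-0.034,0.087,0,-0.7,-0.05,-0.067,-1],[-0.034,0.087,0,-0.7,-0.05,-0.067,-1],[-0.034,0.087,0,-0.7,-0.05,-0.067,-1],[-0.034,0.087,-0.1,0,0,0,-1],[0,0,-0.1,0,0,0,-1]]';  python3 -c "
from h import *
R=np.c_[np.cross(n,-z),n,-z]
snap('top');p,d=snap('scene');cv2.imwrite('pics/lev0.png',cv2.resize(p[150:330,250:450],None,fx=3,fy=3)[:,:,::-1])
st(); delta(S(A0,58,8,260),R);delta(S(A0,58,8,192))"
```

```text
time_s: 12.6
tcp_pos: [508.8, -97.0, 259.2]
ee_rot: [-0.003, 0.121, 0.993, 0.004]
force: [-1.4, -0.2, -1.2]
opening: -0.0
grasp_force: 0.0
t 12.7 tcp [507.8 -99.9 257.6] F [-0.4 -0.   0.3] open 0.1 grasp 0.0 q [-0.23  0.35  0.47  1.81 -0.19  1.03  1.64]
pos [ 509.2 -104.4  260. ] d mm [ 1.5 -4.5  2.4] frac [ 0.007 -0.023  0.012] rot frac [-0.045 -0.059 -0.023]
pos [ 509.2 -104.4  192. ] d mm [  1.5  -4.5 -65.6] frac [ 0.007 -0.023 -0.328] rot frac [0. 0. 0.]
```

View pics/lev0.png

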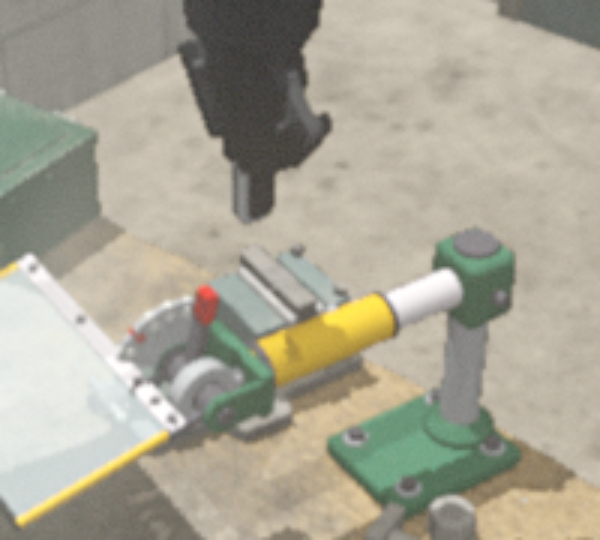

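The closed fingers are at (252,210), above and behind the lever at (205,303). Descend and push forward.

```bash
python3 -m inch '[[0.007,-0.023,-0.11,0,0,0,-1],[0,0,-0.11,0,0,0,-1],[0,0,-0.108,0,0,0,-1],[0,0,0,0,0,0,-1]]' | head -4;  python3 -m inch '[[-0.0291,0.0074,0,0,0,0,-1],[-0.0291,0.0074,0,0,0,0,-1],[-0.0291,0.0074,0,0,0,0,-1],[-0.0291,0.0074,0,0,0,0,-1]]';python3 -m inch '[[-0.0291,0.0074,0,0,0,0,-1],[-0.0291,0.0074,0,0,0,0,-1],[0,0,0,0,0,0,-1]]'; python3 -c "
from h import *
p,d=snap('scene')
st(); D=manip.observe()['tcp_pos']-A0; print('s,y',D@w,D@n)
h=cv2.cvtColor(p,cv2.COLOR_RGB2HSV);v,u=np.where(cv2.inRange(h[230:280,290:350],(0,150,90),(7,255,255))>0);print('red',u.mean()+290,v.mean()+230,len(u))
for th in(0,.314,.628,.942): print(th,proj('scene',S(A0,106+64*np.sin(th-.28),16.5,150+64*np.cos(th-.28))))"
```

```text
time_s: 13.1
tcp_pos: [509.7, -106.9, 192.7]
ee_rot: [-0.004, 0.125, 0.992, 0.002]
force: [-0.9, 0.8, 0.7]
time_s: 13.5
tcp_pos: [488.8, -101.3, 195.9]
ee_rot: [-0.0, 0.125, 0.992, 0.002]
force: [4.6, -1.8, 4.1]
opening: -0.0
grasp_force: 2.4
time_s: 13.8
tcp_pos: [474.8, -97.7, 194.6]
ee_rot: [-0.003, 0.125, 0.992, 0.003]
force: [0.1, 0.3, -1.0]
opening: 0.3
grasp_force: 0.0
t 13.85 tcp [475.4 -97.7 194.6] F [0.6 0.1 0.3] open -0.1 grasp 0.0 q [-0.22  0.37  0.45  1.98 -0.22  0.84  1.68]
s,y 92.43628507343752 6.105695866519735
red 309.6470588235294 250.88235294117646 17
0 [320.28277047 245.70404343]
0.314 [310.90808845 248.25682638]
0.628 [301.5935399 253.6051582]
0.942 [293.38080408 261.20380515]
```

```bash
cat > chk.py <<'E'
from h import *
p,d=snap('scene')
st(); D=manip.observe()['tcp_pos']-A0; print('s,y',D@w,D@n)
h=cv2.cvtColor(p,cv2.COLOR_RGB2HSV);v,u=np.where(cv2.inRange(h[230:290,300-25:350],(0,150,90),(7,255,255))>0);print('red',u.mean()+275,v.mean()+230,len(u))
E
python3 -m inch '[[-0.0194,0.005,0,0,0,0,-1],[-0.0194,0.005,0,0,0,0,-1],[-0.0194,0.005,0,0,0,0,-1],[0,0,0,0,0,0,-1]]'; python3 chk.py;python3 -m inch '[[-0.0194,0.005,-0.005,0,0,0,-1],[-0.0194,0.005,-0.005,0,0,0,-1],[0,0,0,0,0,0,-1]]';python3 chk.py
```

```text
time_s: 14.25
tcp_pos: [463.4, -94.8, 194.4]
ee_rot: [-0.003, 0.125, 0.992, 0.003]
force: [0.6, -0.3, -0.7]
opening: -0.1
grasp_force: 0.0
t 14.3 tcp [463.8 -94.9 194.5] F [-0.1  0.2 -0.1] open 0.1 grasp 0.0 q [-0.23  0.36  0.45  2.01 -0.21  0.83  1.67]
s,y 104.3843077537927 5.986993610697127
red 301.375 255.4375 16
time_s: 14.6
tcp_pos: [456.4, -93.0, 192.6]
ee_rot: [-0.002, 0.125, 0.992, 0.003]
force: [0.6, 0.5, 0.3]
opening: 0.2
grasp_force: 0.0
t 14.65 tcp [456.3 -92.9 192.5] F [-0.1  0.4  0.1] open 0.2 grasp 0.0 q [-0.23  0.35  0.45  2.03 -0.21  0.81  1.67]
s,y 112.16002793367326 6.030798077978675
red 298.8333333333333 257.27777777777777 18
```

```bash
python3 -m inch '[[-0.0145,0.0037,0,0,0,0,-1],[-0.0145,0.0037,0,0,0,0,-1],[0,0,0,0,0,0,-1]]';python3 chk.py
```

```text
time_s: 14.95
tcp_pos: [450.3, -91.4, 192.6]
ee_rot: [-0.002, 0.125, 0.992, 0.003]
force: [0.2, 0.7, 0.1]
opening: -0.5
grasp_force: 0.0
t 15.0 tcp [450.5 -91.4 192.6] F [-0.5 -0.5  0.8] open 0.1 grasp 0.0 q [-0.24  0.34  0.45  2.04 -0.21  0.81  1.66]
s,y 118.1329529805306 6.056936766580696
red 295.1875 260.625 16
```

Back off and look.

```bash
python3 -m inch '[[0.1,-0.025,0.02,0,0,0,-1],[0.1,-0.025,0.15,0,0,0,-1],[0,0,0.2,0,0,0,-1],[0,0,0.2,0,0,0,-1],[0,0,0.1,0,0,0,-1],[0,0,0,0,0,0,-1]]' | head -4; python3 chk.py; python3 - <<'E'
from h import *
p,d=snap('scene');cv2.imwrite('pics/lev1.png',cv2.resize(p[215:305,260:350],None,fx=6,fy=6,interpolation=cv2.INTER_CUBIC)[:,:,::-1])
h=cv2.cvtColor(p,cv2.COLOR_RGB2HSV);v,u=np.where(cv2.inRange(h[230:290,275:350],(0,150,90),(7,255,255))>0);print(u.mean()+275,v.mean()+230,u.min()+275,u.max()+275,v.min()+230,v.max()+230)
for th in(0.628,.785,.942,1.257):
    print(th,[proj('scene',S(A0,106+r*np.sin(th-.28),16.5,150+r*np.cos(th-.28))) for r in (64,53)])
E
```

```text
time_s: 15.6
tcp_pos: [492.2, -102.0, 329.3]
ee_rot: [0.0, 0.125, 0.992, 0.003]
force: [1.1, 0.3, -1.6]
t 15.65 tcp [ 491.4 -101.6  327.5] F [-0.  -0.5 -0.4] open 0.1 grasp 0.0 q [-0.26  0.26  0.5   1.73 -0.14  1.18  1.6 ]
s,y 75.96711151763814 6.274541152736334
red 294.05555555555554 262.1666666666667 18
294.05555555555554 262.1666666666667 292 296 260 264
0.628 [array([301.5935399, 253.6051582]), array([303.64176664, 257.44570112])]
0.785 [array([297.28700828, 257.17002996]), array([300.10852997, 260.37700514])]
0.942 [array([293.38080408, 261.20380515]), array([296.90211455, 263.68914025])]
1.257 [array([287.18035844, 270.24128389]), array([291.79908642, 271.10627362])]
```

View pics/lev1.png

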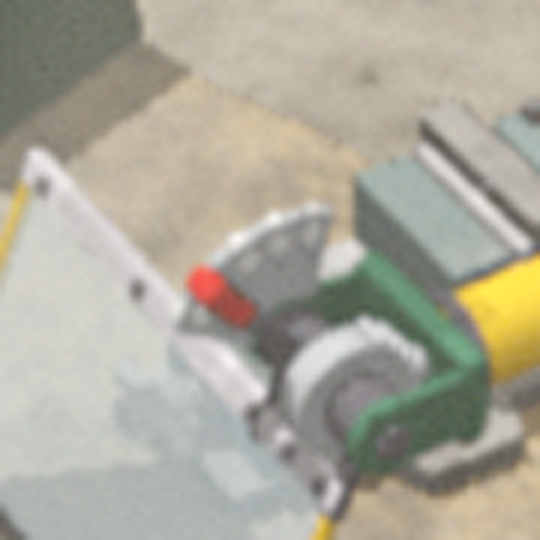

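The lever at (225,295) in the crop now covers the red dot, and its red blob at (294,262) matches the prediction for 0.942 rad. The robot is clear, so I'm handing in.

```bash
python3 -c "from h import *; print(manip.finish_job())"
```

```text
the job is handed in; nothing more can be done
None
```

The job is handed in: the yellow tube is out two holes with the button popped up in the second, the shield lever rests in the red-dot notch by my camera checks, and the robot is clear, but the hand-in gave no verdict.

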